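# Seat a specimen capsule and hold the sprung lens over it

### The job

Take the amber specimen capsule from the sloping rack and seat it, flange down and amber window up, flat in the round pocket of the viewing stand, and let go of it. Then swing the stand's sprung lens arm, which has a red upright grip at its end, round with the gripper's fingers against its spring until it is at its stop over the capsule, and finish while still holding it there: do not let go. Leave the green capsule in the rack, and do not shift the beaker.

Things in the scene. Friction and masses are not known exactly. Their poses are not given: they have to be found in the camera images.
- amber_capsule: Round specimen capsule, 45 g: steel flange 44 mm across, 5 mm thick, with an amber cylinder 30 mm across and 21 mm tall on it, topped by a small brown window spot (27 mm in all). Origin: centre of the flange's underside; z points from flange to window. It starts in one of the rack's two wells (either), tilted like the rack's face.
- green_capsule: An identical capsule in green, in the rack's other well, 90 mm away; stays there. Same origin and axes.
- rack: White fixed rack, 200 mm wide (its y); its flat face, 85 mm long, slopes: the normal leans 0.5 rad from vertical towards the rack's -x, roughly to the robot. Two wells, 47 mm across, 6 mm deep, at y = +45 and -45 mm. Origin: centre of its footprint on the bench, z up. A capsule in a well has its underside's centre at about (-4, +/-45, 42) mm.
- pocket (a point): Centre of the floor of the stand's round pocket: 47 mm across at the floor, 6 mm deep, with a small chamfer, open above, with a black floor, in a grey stage 100 x 100 mm whose top is 24 mm above the bench. Axes are those of the fixed stand: z up, x from the pocket towards the pivot pillar.
- pivot (a point): Point on the vertical pivot axis of the lens arm, 66 mm above the bench, 115 mm from the pocket's centre along the stand's x. The pillar and arm hub are 36 mm across and reach 76 mm above the bench.
- lens_swing (a joint): Lens arm angle about its vertical pivot: 0 at rest (aside on the stand's +y side), growing counter-clockwise from above to the hard stop at 1.25 rad, where the arm points along the stand's -x, lens over the pocket. The spring pulls it back with 0.18 (rest) to 0.49 N m (stop), 1.1 to 3.1 N at the grip. Lens ring: 64 mm across, 61 to 73 mm above the bench, 115 mm from the pivot.
- lens_grip (a point): Red upright round grip on the outer end of the lens arm, 16 mm across and 45 mm tall, 157 mm from the pivot axis. Origin: centre of its foot, 72 mm above the bench on the bar's upper face (so its top is at 117 mm); z up; x points from the grip towards the pivot and turns with the arm.
- lens_arm: The sprung lens arm: an aluminium bar 10 mm thick, 62 to 72 mm above the bench, from the hub at the pivot through the lens ring to the red grip at its outer end. Origin: on the pivot axis, 62 mm above the bench; its -x points along the arm to the grip, z up; it turns with the arm.
- beaker: Clear glass beaker, 70 mm across, 90 mm tall, loose, beside the rack on its -y side; stays put. Origin: centre of its underside.
Not all that is in view belongs to the job. Leave any blue look-alike of the amber_capsule alone.

How it is judged:
By the outcome, as a careful person would: the job done as asked, in the order asked, and still so for the second after the job is handed in, while the arm keeps its last pose, push and grip.
It also fails if it takes over 54 s, if anything falls off the work surface, if the arm or the gripper's body presses on something with over 40 N, if the wrist force passes 120 N, or if a joint passes its speed limit or range.

### The arm

A 6-joint arm with a two-finger parallel gripper is mounted at the origin on the work surface. World frame = base frame: x ahead of the robot, y to its left, z up, the work surface at z = 0. Lengths are in m, angles in rad, forces in N, time in s.
With the tool pointing down it reaches from about 0.325 to 1 m from the base axis. Payload 5.1 kg.
Tool frame: the origin (TCP) lies between the finger pads; the fingertips stand 11 mm ahead of it and the grasp point (between the pads) lies 8 mm behind it (manip.tip_extent is the distance from the TCP to the fingertips, in m); z points along the fingers, x is the direction in which the jaws open and shut, and the axes are right-handed (so a half turn about z gives the same grasp; the last joint's range is limited). The gripper opens to 85 mm and grips with 20 to 120 N. Pads are 22 mm wide; open, the fingers measure 114 mm over their backs; the gripper's body (76 mm by 85 mm) begins 54 mm behind the grasp point. The pads swing forward as they close: fully open they stand 13 mm farther back than shut.
Start: joints at [1.067, 0.124, 1.65, -0, 1.367, -0.083], TCP at [0.266, 0.593, 0.242] pointing down, gripper open.
Joint ranges: [-2.61, 2.61], [-1.02, 2.33], [0.03, 2.71], [-1.35, 4.49], [0.32, 2.68], [-2.91, 2.91]. Speed limits (rad/s): [2.57, 2.57, 3.14, 3.14, 3.14, 3.14].

### API

Orientations are given as a unit quaternion [w, x, y, z].
In Python, from plant import manip gives the robot as it stands.
- The arm moves only by the tool carry_out, never from a script. Its argument "series" is a list of rows, each an object with "xyz": the shift along the tool's x, y, z in mm, a list of three; "turn": the turn about the tool's z in degrees. In form: [{"xyz": [x, y, z], "turn": turn}, ...]. A call has 1 to 20 rows; each row is the pose to reach, as a shift and turn from the pose measured when the call began, along the tool's axes at that moment; what a row does not reach only later rows make up. A row lasts 1/8 s, in which the tool goes at most 62.5 mm and 10.7 degrees, less where a joint would pass 70% of its speed; a pose out of reach is approached as far as the arm can. A call with a gripper value outside its range is refused whole. "grip" is the gripper's target within -1 to 1 (shut at 1, half-way at 0, fully open at -1), set as the call begins (left out, the last holds). The fingers move at their own pace and stop on an object; "grip_force" is the grip in N (left out, the last holds). Time passes only in rows, so rows that repeat a pose let the fingers close. It gives the time, the measured TCP pose, the force and the opening at its end, in the units of the state.
- manip.state(): the state, without advancing time (a new reading comes with each control period).
- manip.grab_frame(name): name is "scene" or "top" or "wrist"; returns a dict with "color" (480x640x3 uint8, red, green, blue), "fx", "fy", "cx", "cy" (pixels), "world_to_cam" (4x4, takes a point from world to camera coordinates). Camera axes: x right, y down, z forward; pixel columns grow to the right and rows downward; lengths in m; the calibration is good to about 2 mm. A picture is of the moment at which its call begins. There is no depth.
- manip.job_done(): hands the job in, once; it reports no verdict.
The state is a dict: "time_s": time; "qpos": joint angles; "dq": joint speeds; "tau": joint torques, N m; "tool_pos": TCP position; "tool_rot": TCP orientation; "force": force on the tool from outside, world axes, zero at the start; "ft_torque": the same for the moment, N m; "opening": finger opening in m.
Only numpy, scipy, OpenCV 4.12 (cv2) and the standard library are available. Lean on these libraries where they do the work, as an engineer would, in place of code of your own. Each camera call takes 0.05 s, during which the arm holds its last target.

## Working session

There is one attempt and no reset: what is moved stays moved. The work goes in short steps, Python scripts to look and compute and a tool call to move; the robot and the scene stay as the last step left them, time stands still between calls to the robot, and variables do not carry over. Pictures are saved under pics/ and viewed, and the job is handed in when it is done.

Besides the shell and the picture viewer there is one more tool, called after "Call:" as name([rows], argument=value, ...), one row to a line, values as JSON. carry_out: Moves the arm, as the interface text tells. Its arguments: {"type":"object","properties":{"series":{"type":"array"},"grip":{"type":"number"},"grip_force":{"type":"number"}},"required":["series"]}

```bash
ls; mkdir -p pics
python3 - <<'E'
from plant import manip
import cv2
print(manip.state())
for n in ["scene","top","wrist"]:
    f=manip.grab_frame(n); cv2.imwrite(f"pics/{n}0.png",f["color"][:,:,::-1])
    print(n,f["fx"],f["fy"],f["cx"],f["cy"],f["world_to_cam"].tolist() if hasattr(f["world_to_cam"],'tolist') else f["world_to_cam"])
E
```

```text
pics
{'time_s': 0.0, 'qpos': array([ 1.06741177e+00,  1.24499073e-01,  1.65169055e+00, -2.78585247e-05,
        1.36750264e+00, -8.25911817e-02]), 'dq': array([ 0.00024018,  0.00100537, -0.00193578,  0.0003285 ,  0.00138399,
       -0.00115627]), 'tau': array([-3.30096018e-04, -4.23607492e+01, -3.65449655e+01, -1.11052489e-04,
        6.97142139e-03, -1.32286169e-05]), 'tool_pos': array([0.26525422, 0.59276048, 0.24104712]), 'tool_rot': array([ 5.08315720e-04,  8.39189499e-01,  5.43838103e-01, -9.18636050e-04]), 'force': array([0.09257719, 0.18665522, 0.16236989]), 'ft_torque': array([-0.01673195, -0.03163915, -0.04777287]), 'opening': 0.08519326453352231}
scene 541.6074725139881 541.6074725139881 318.62645129480023 247.41677827189042 [[0.8196502879245159, 0.5728086516736023, 0.007978350276092524, -0.42035902220359256], [0.46700147307322326, -0.6600515659956399, -0.5884229383480414, -0.25671597764282056], [-0.33178762733516415, 0.48602693216999104, -0.808513940234013, 1.2859082464031135], [0.0, 0.0, 0.0, 1.0]]
top 509.55469288856034 509.55469288856034 314.2268788432816 240.32724348500778 [[-0.024235233693036165, -0.9997011197025657, -0.0032132091872162654, -0.04259602345926402], [-0.9876481715391002, 0.024440497396618802, -0.1547699949682692, 0.5545326073918917], [0.1548022696969141, -0.0005773668181992182, -0.9879453041258112, 1.1289205340715611], [0.0, 0.0, 0.0, 1.0]]
wrist 376.5821452218429 376.5821452218429 318.2085771579216 240.890176007029 [[0.4087161348262163, 0.9126601128048711, -0.0016246931152684913, -0.6493229119557967], [0.8768544453021104, -0.3921863089610534, 0.27805787314412456, -0.03594665688867425], [0.25313514747392757, -0.11507135854983985, -0.9605629492931983, 0.3795775522380289], [0.0, 0.0, 0.0, 1.0]]
```

View pics/top0.png

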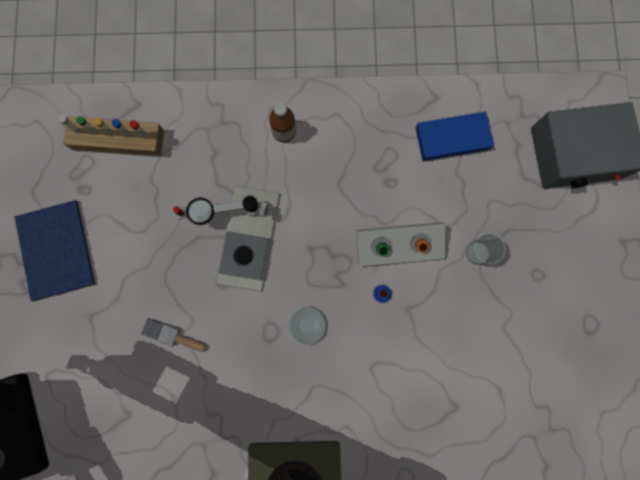

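View pics/scene0.png

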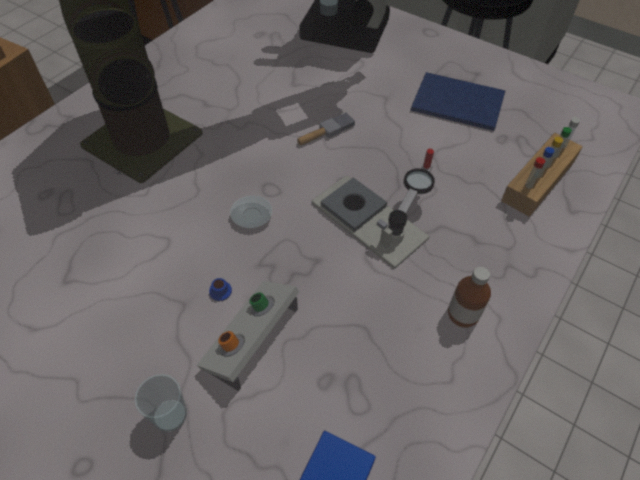

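View pics/wrist0.png

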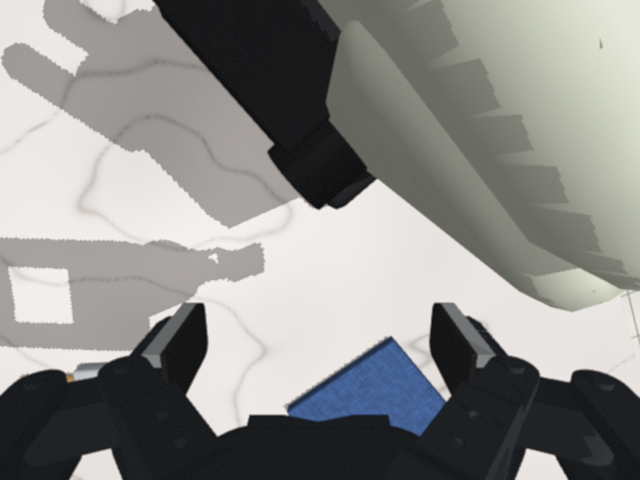

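Top view: amber candidates are the orange one (422,246) in the rack, green (383,250) in the rack, and the blue look-alike (382,293) on the bench. The orange one in a well fits. Pocket is at (243,256), pivot (251,204), red grip (178,210), beaker (486,250). I'll measure and enlarge.

```bash
cat > h.py <<'E'
import numpy as np, cv2
from plant import manip
from scipy.spatial.transform import Rotation as R
def cam(f): 
    W=np.array(f["world_to_cam"]); K=np.array([[f["fx"],0,f["cx"]],[0,f["fy"],f["cy"]],[0,0,1]]); return K,W
def ray(f,uv):
    K,W=cam(f); d=W[:3,:3].T@np.linalg.inv(K)@np.array([*uv,1.]); c=-W[:3,:3].T@W[:3,3]; return c,d
def at_z(f,uv,z):
    c,d=ray(f,uv); return c+d*(z-c[2])/d[2]
def proj(f,P):
    K,W=cam(f); p=W[:3,:3]@np.asarray(P)+W[:3,3]; p=K@p; return p[:2]/p[2]
def tri(fs,uvs):
    A=np.zeros((3,3));b=np.zeros(3)
    for f,uv in zip(fs,uvs):
        c,d=ray(f,uv); d/=np.linalg.norm(d); M=np.eye(3)-np.outer(d,d); A+=M;b+=M@c
    return np.linalg.solve(A,b)
def crop(f,x0,y0,x1,y1,s,name):
    im=f["color"][y0:y1,x0:x1,::-1]; cv2.imwrite(name,cv2.resize(im,None,fx=s,fy=s,interpolation=cv2.INTER_CUBIC))
def rot(s): 
    q=s["tool_rot"]; return R.from_quat([q[1],q[2],q[3],q[0]]).as_matrix()
def delta(target):
    s=manip.state(); return rot(s).T@(np.array(target)-s["tool_pos"])*1000
def hsvblob(f,lo,hi,box=None):
    h=cv2.cvtColor(f["color"],cv2.COLOR_RGB2HSV); m=cv2.inRange(h,np.array(lo),np.array(hi))
    if box: 
        k=np.zeros_like(m);k[box[1]:box[3],box[0]:box[2]]=255;m&=k
    n,l,st,c=cv2.connectedComponentsWithStats(m)
    return [(c[i].round(1).tolist(),int(st[i,4]),st[i,:4].tolist()) for i in range(1,n) if st[i,4]>8]
E
python3 - <<'E'
from h import *
t=manip.grab_frame("top"); s=manip.grab_frame("scene")
crop(t,150,170,310,300,5,"pics/t1.png"); crop(t,350,210,520,310,4,"pics/t2.png")
crop(s,190,260,310,390,4,"pics/s1.png"); crop(s,300,140,450,270,5,"pics/s2.png")
a=np.hstack([cv2.resize(cv2.imread("pics/t1.png"),(400,325)),cv2.resize(cv2.imread("pics/s2.png"),(375,325))])
for f,n in((t,"top"),(s,"scene")):
    print(n,"red",hsvblob(f,(0,150,60),(5,255,255)),hsvblob(f,(172,150,60),(180,255,255)))
    print(n,"orange",hsvblob(f,(6,150,100),(18,255,255)))
    print(n,"green",hsvblob(f,(50,120,40),(80,255,255)))
E
```

```text
top red [([133.3, 124.1], 46, [130, 121, 8, 8]), ([617.0, 176.6], 25, [614, 175, 7, 5]), ([176.5, 209.5], 28, [174, 207, 6, 6])] []
top orange [([420.8, 243.7], 57, [416, 240, 13, 12])]
top green [([80.2, 120.3], 38, [77, 117, 8, 8]), ([382.3, 248.0], 82, [377, 243, 12, 12])]
scene red [([430.1, 151.4], 13, [428, 150, 5, 4]), ([540.0, 160.7], 50, [536, 157, 9, 10])] []
scene orange [([230.4, 340.9], 126, [219, 332, 19, 17])]
scene green [([566.8, 130.0], 31, [563, 128, 8, 5]), ([261.6, 299.7], 16, [259, 297, 7, 5])]
```

View pics/t1.png

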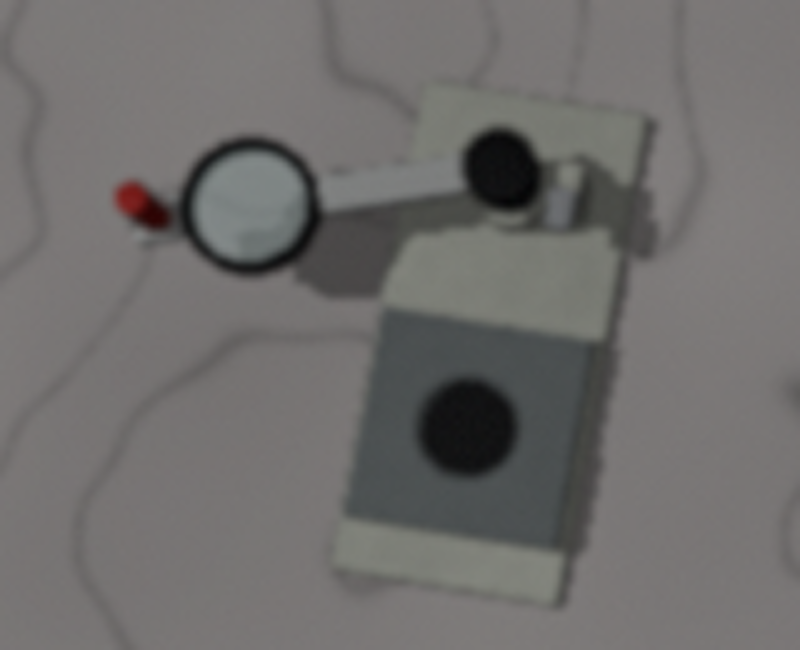

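View pics/t2.png

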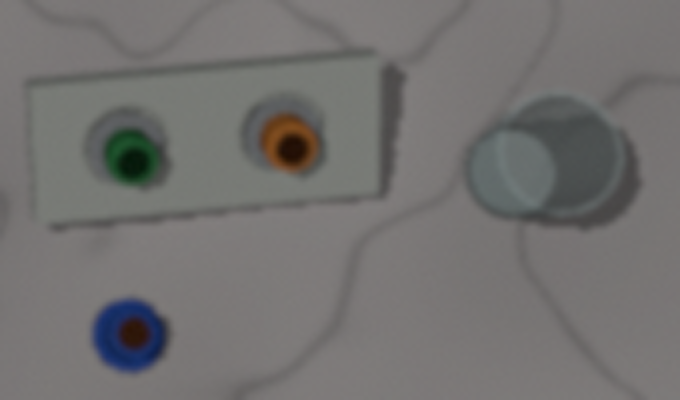

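View pics/s1.png

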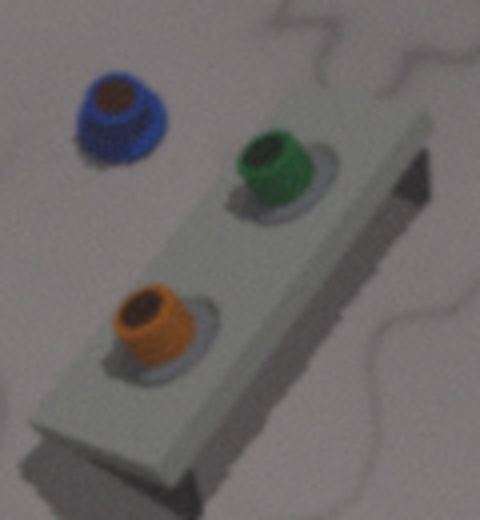

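View pics/s2.png

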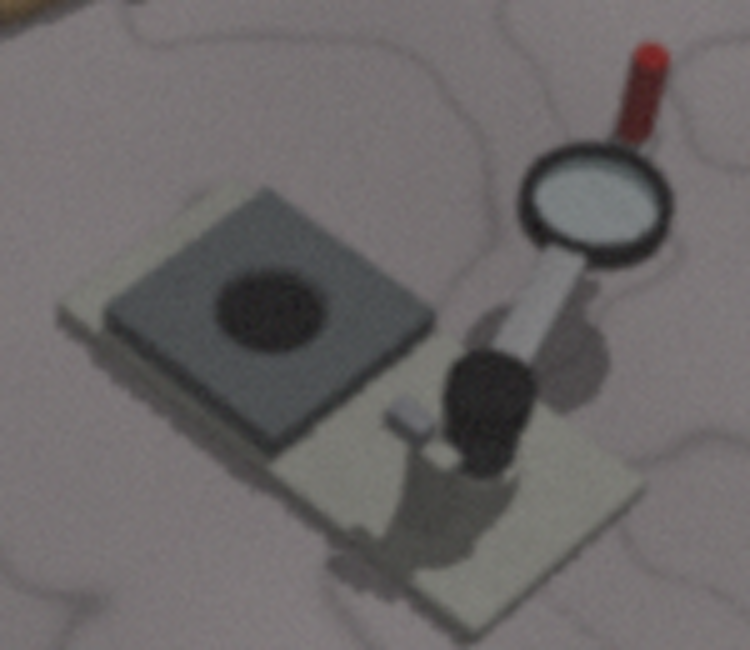

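Run:
```python
from h import *
t=manip.grab_frame("top"); s=manip.grab_frame("scene")
def c(x,y,k,x0,y0): return ((x+.5)/k-.5+x0,(y+.5)/k-.5+y0)
P={"amb":(c(292,149,4,350,210),c(142,309,4,190,260)),"grn":(c(133,160,4,350,210),c(265,152,4,190,260)),
"pock":(c(466,427,5,150,170),c(271,310,5,300,140)),"hub":(c(502,168,5,150,170),c(490,383,5,300,140)),"grip":(c(130,196,5,150,170),c(652,55,5,300,140))}
Z=dict(amb=.0657,grn=.0657,pock=.018,hub=.076,grip=.117)
for k,(a,b) in P.items():
    print(k,tri([t,s],[a,b]).round(4),at_z(t,a,Z[k]).round(4),at_z(s,b,Z[k]).round(4))
for xy in [(28,82),(375,50),(383,195),(35,225)]:
    print(at_z(t,c(*xy,4,350,210),.05).round(4))
print("beaker",at_z(t,c(510,173,4,350,210),.0).round(3),at_z(t,c(562,155,4,350,210),.09).round(3))
print(manip.state()["time_s"])
```

```text
amb [ 0.5292 -0.2998  0.0637] [ 0.5288 -0.2995  0.0657] [ 0.5302 -0.3003  0.0657]
grn [ 0.5245 -0.2103  0.0653] [ 0.5248 -0.2099  0.0657] [ 0.5244 -0.2108  0.0657]
pock [0.5261 0.1112 0.0216] [0.5266 0.1118 0.018 ] [0.5245 0.1138 0.018 ]
hub [0.6377 0.0877 0.0746] [0.6367 0.087  0.076 ] [0.6387 0.0874 0.076 ]
grip [0.6186 0.2438 0.1168] [0.6186 0.2438 0.117 ] [0.6186 0.2435 0.117 ]
[ 0.5735 -0.1539  0.05  ]
[ 0.5872 -0.3538  0.05  ]
[ 0.5034 -0.353   0.05  ]
[ 0.4911 -0.1548  0.05  ]
beaker [ 0.52  -0.442  0.   ] [ 0.518 -0.442  0.09 ]
0.35
```

Run:
```python
from h import *
s=manip.state(); print(rot(s).round(4).tolist(), manip.tip_extent, [a for a in dir(manip) if a[0]!='_'])
f=manip.grab_frame("wrist"); c,d=ray(f,(320,240)); print("cam off tool", (rot(s).T@(c-s["tool_pos"])*1000).round(1), (rot(s).T@d).round(3))
print(delta((0.515,-0.2997,0.16)), delta((0.532,-0.2997,0.061)))
```

```text
[[0.4085, 0.9128, -0.0002], [0.9128, -0.4085, -0.0004], [-0.0005, 0.0, -1.0]] 0.011 ['PlanningError', 'grab_frame', 'job_done', 'state', 'tip_extent']
cam off tool [   0.2  -70.9 -132.3] [0.005 0.276 0.961]
[-713.07441515  592.45973365   82.36947463] [-706.10038824  607.97451592  181.36772957]
```

Call:
carry_out([
  {"xyz": [-45,37,5],"turn": -2},
  {"xyz": [-713,592,82],"turn": -27.5},
  {"xyz": [-713,592,82],"turn": -27.5},
  {"xyz": [-713,592,82],"turn": -27.5},
  {"xyz": [-713,592,82],"turn": -27.5},
  {"xyz": [-713,592,82],"turn": -27.5},
  {"xyz": [-713,592,82],"turn": -27.5},
  {"xyz": [-713,592,82],"turn": -27.5},
  {"xyz": [-713,592,82],"turn": -27.5},
  {"xyz": [-713,592,82],"turn": -27.5},
  {"xyz": [-713,592,82],"turn": -27.5},
  {"xyz": [-713,592,82],"turn": -27.5},
  {"xyz": [-713,592,82],"turn": -27.5},
  {"xyz": [-713,592,82],"turn": -27.5},
  {"xyz": [-713,592,82],"turn": -27.5},
  {"xyz": [-713,592,82],"turn": -27.5},
  {"xyz": [-713,592,82],"turn": -27.5},
  {"xyz": [-713,592,82],"turn": -27.5},
], grip=-0.2)

```text
time_s: 2.65
tool_pos: [0.5145, -0.2983, 0.1607]
tool_rot: [0.0, 0.685, 0.728, -0.0]
force: [-0.7, -0.3, 0.6]
opening: 0.0514
```

Run:
```python
from h import *
s=manip.state(); print(s["time_s"],s["tool_pos"],rot(s)[:,0],s["opening"],s["dq"].round(3))
f=manip.grab_frame("wrist"); cv2.imwrite("pics/w1.png",f["color"][:,:,::-1])
print(proj(f,(.529,-.2998,.0657)),proj(f,(.5245,-.2103,.0657)))
```

```text
2.65 [ 0.51453667 -0.29826915  0.16065764] [-6.04237779e-02  9.98172774e-01 -2.85033921e-04] 0.0513607228669867 [ 0.004 -0.008  0.001 -0.001 -0.001 -0.001]
[313.95263795 269.5970354 ] [453.28798616 270.92456293]
```

View pics/w1.png

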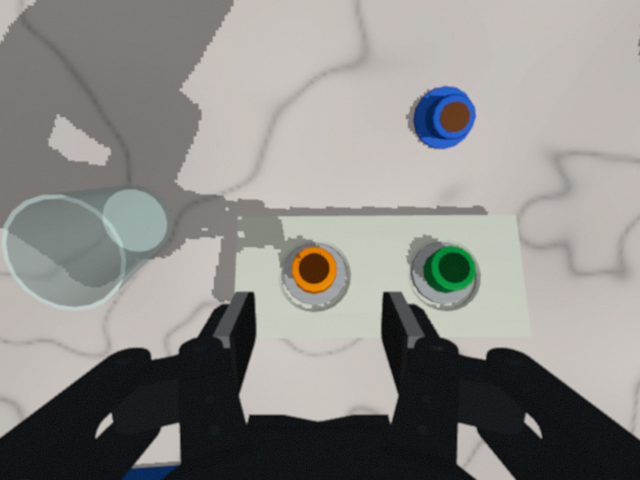

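Call:
carry_out([
  {"xyz": [-2.5,17.5,40],"turn": 0},
  {"xyz": [-2.5,17.5,70],"turn": 0},
  {"xyz": [-2.5,17.5,85],"turn": 0},
  {"xyz": [-2.5,17.5,92],"turn": 0},
  {"xyz": [-2.5,17.5,96],"turn": 0},
  {"xyz": [-2.5,17.5,97],"turn": 0},
  {"xyz": [-2.5,17.5,97],"turn": 0},
])

```text
time_s: 3.58
tool_pos: [0.5326, -0.3, 0.0646]
tool_rot: [0.001, 0.685, 0.728, 0.0]
force: [-0.4, -0.3, 0.9]
opening: 0.0513
```

Run:
```python
from h import *
s=manip.state(); print(s["time_s"],s["tool_pos"],s["force"],s["opening"])
f=manip.grab_frame("wrist"); cv2.imwrite("pics/w2.png",f["color"][:,:,::-1])
f=manip.grab_frame("scene"); crop(f,180,230,310,400,4,"pics/s3.png")
```

```text
3.575 [ 0.53264405 -0.30004948  0.06462292] [-0.39287767 -0.30197424  0.9293857 ] 0.05128513759831252
```

View pics/w2.png

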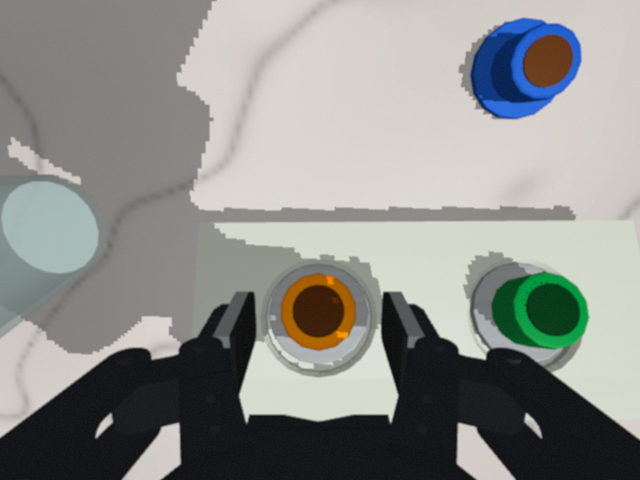

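View pics/s3.png

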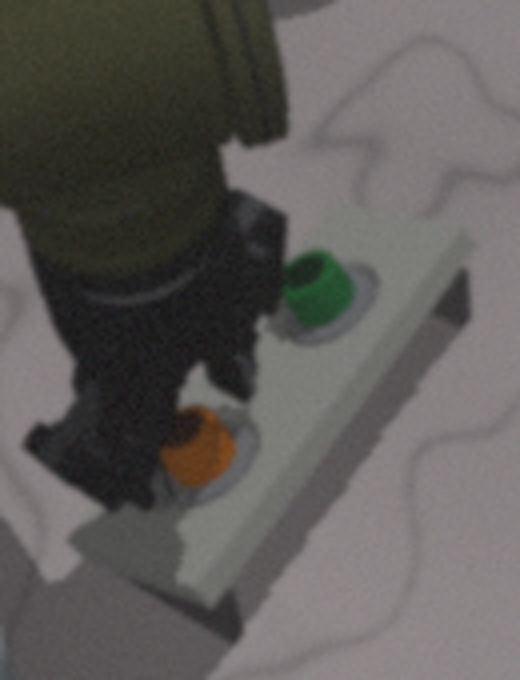

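Call:
carry_out([
  {"xyz": [0,0,2],"turn": 0},
  {"xyz": [0,-0.5,4],"turn": 0},
  {"xyz": [0,-0.5,4],"turn": 0},
  {"xyz": [0,-0.5,4],"turn": 0},
  {"xyz": [0,-0.5,4],"turn": 0},
  {"xyz": [0,-0.5,4],"turn": 0},
], grip=1, grip_force=40)

```text
time_s: 4.42
tool_pos: [0.5328, -0.3003, 0.0626]
tool_rot: [0.001, 0.685, 0.728, 0.0]
force: [-2.6, 3.1, 9.8]
opening: 0.028
```

Run:
```python
from h import *
f=manip.grab_frame("wrist"); crop(f,180,220,460,420,2.5,"pics/w3.png")
s=manip.state(); print(s["opening"],s["force"],s["tool_pos"])
```

```text
0.028392537633956754 [-2.47504727  1.79484069  9.02009288] [ 0.53281265 -0.30030786  0.06259139]
```

View pics/w3.png

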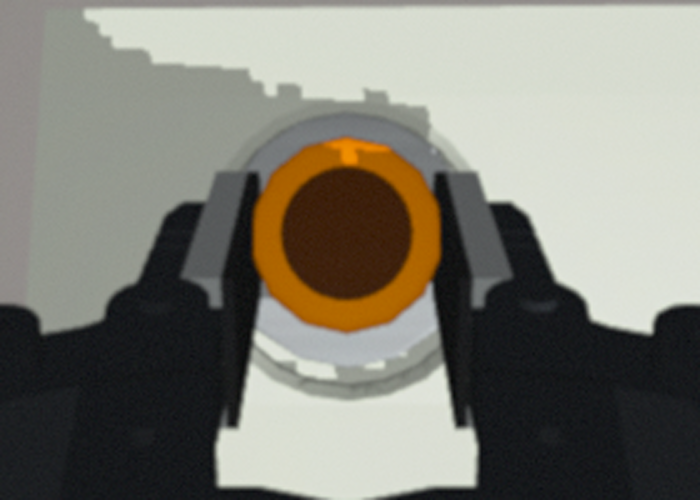

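Call:
carry_out([
  {"xyz": [0,-1.5,-3],"turn": 0},
  {"xyz": [0,-3,-6],"turn": 0},
  {"xyz": [0,-5,-10],"turn": 0},
  {"xyz": [0,-8,-16],"turn": 0},
  {"xyz": [0,-10,-50],"turn": 0},
  {"xyz": [0,-10,-90],"turn": 0},
  {"xyz": [0,-10,-100],"turn": 0},
  {"xyz": [0,-10,-100],"turn": 0},
])

```text
time_s: 5.48
tool_pos: [0.5227, -0.3009, 0.163]
tool_rot: [0.002, 0.685, 0.728, 0.0]
force: [-0.2, 0.6, -0.6]
opening: 0.0276
```

Run:
```python
from h import *
s=manip.state(); print(s["time_s"],s["opening"],s["force"],s["tool_pos"])
f=manip.grab_frame("wrist"); crop(f,180,220,460,420,2.5,"pics/w4.png")
f=manip.grab_frame("scene"); crop(f,150,150,350,380,2.5,"pics/s4.png")
```

```text
5.475 0.027603279447792582 [-0.19215853  0.56241192 -0.58460911] [ 0.52269473 -0.30092691  0.16302047]
```

View pics/w4.png

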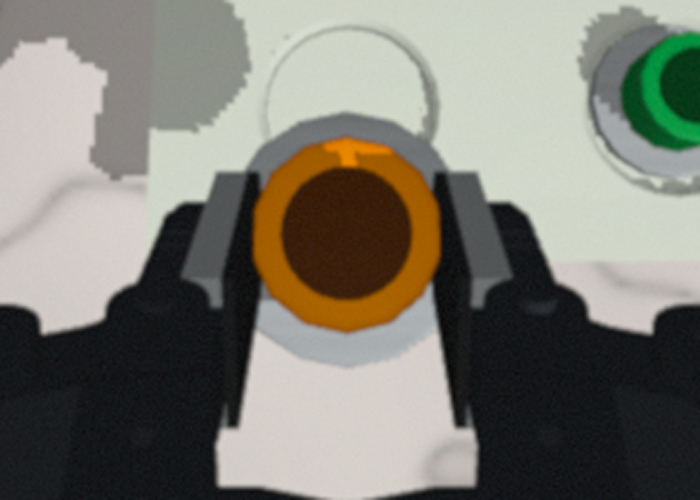

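View pics/s4.png

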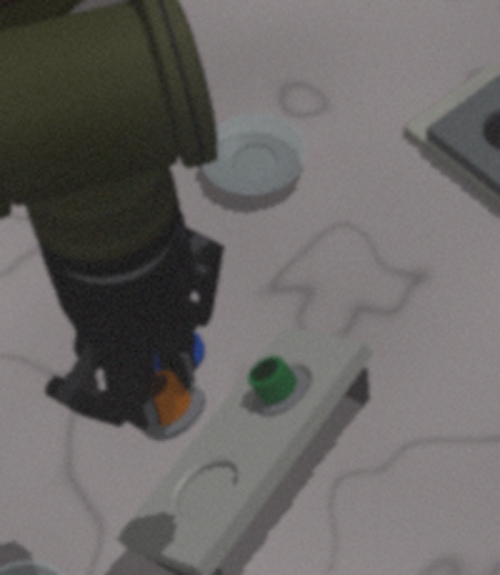

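Call:
carry_out([
  {"xyz": [30,3,0],"turn": 0},
  {"xyz": [90,8,0],"turn": 0},
  {"xyz": [150,13,0],"turn": 0},
  {"xyz": [200,18,20],"turn": 0},
  {"xyz": [235,21,50],"turn": 0},
  {"xyz": [250,22,80],"turn": 0},
  {"xyz": [250,22,110],"turn": 0},
  {"xyz": [250,22,122],"turn": 0},
  {"xyz": [250,22,126],"turn": 0},
  {"xyz": [250,22,126],"turn": 0},
], grip_force=22)

```text
time_s: 6.82
tool_pos: [0.5289, -0.0496, 0.0351]
tool_rot: [0.0, 0.686, 0.728, 0.0]
force: [-0.4, -0.1, -0.2]
opening: 0.0284
```

Run:
```python
from h import *
s=manip.state(); print(s["time_s"],s["opening"],s["force"],s["tool_pos"])
f=manip.grab_frame("wrist"); crop(f,180,220,460,420,2.5,"pics/w5.png")
f=manip.grab_frame("top"); crop(f,200,180,420,340,2.5,"pics/t5.png")
```

```text
6.825 0.02837625699069582 [-0.36446109 -0.14116173 -0.15691273] [ 0.52893135 -0.04964296  0.03513742]
```

View pics/t5.png

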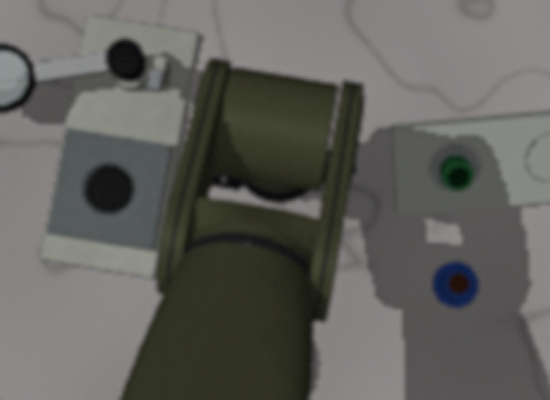

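Now level it by pressing on the bench gently.

Call:
carry_out([
  {"xyz": [0,0,2],"turn": 0},
  {"xyz": [0,0,4],"turn": 0},
  {"xyz": [0,0,6],"turn": 0},
  {"xyz": [0,0,8],"turn": 0},
  {"xyz": [0,0,10],"turn": 0},
  {"xyz": [0,0,11],"turn": 0},
])

```text
time_s: 7.68
tool_pos: [0.5331, -0.0501, 0.0288]
tool_rot: [0.004, 0.686, 0.728, 0.003]
force: [-1.2, 1.5, 17.0]
opening: 0.0283
```

Run:
```python
from h import *
s=manip.state(); print(s["time_s"],s["opening"],s["force"],s["tool_pos"])
f=manip.grab_frame("wrist"); crop(f,180,220,460,420,2.5,"pics/w6.png")
```

```text
7.675 0.028294439303600025 [-1.17578285  1.52508446 17.02961896] [ 0.53306557 -0.0500565   0.02881438]
```

View pics/w6.png

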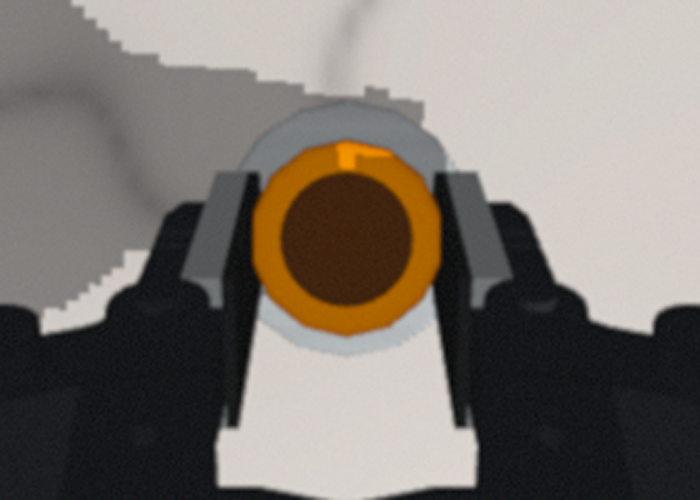

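Call:
carry_out([
  {"xyz": [0,0,1],"turn": 0},
  {"xyz": [0,0,1],"turn": 0},
  {"xyz": [0,0,0],"turn": 0},
  {"xyz": [0,0,0],"turn": 0},
  {"xyz": [0,0,0],"turn": 0},
  {"xyz": [0,0,0],"turn": 0},
], grip=-0.9)

```text
time_s: 8.48
tool_pos: [0.533, -0.05, 0.0287]
tool_rot: [0.003, 0.686, 0.728, 0.003]
force: [0.4, -0.5, -0.8]
opening: 0.0811
```

Run:
```python
from h import *
s=manip.state(); print(s["time_s"],s["opening"],s["force"],s["tool_pos"])
f=manip.grab_frame("wrist"); crop(f,140,200,500,470,2,"pics/w7.png")
```

```text
8.475 0.08113942535797246 [ 0.35898358 -0.48563826 -0.77169682] [ 0.53299831 -0.05000559  0.028666  ]
```

View pics/w7.png

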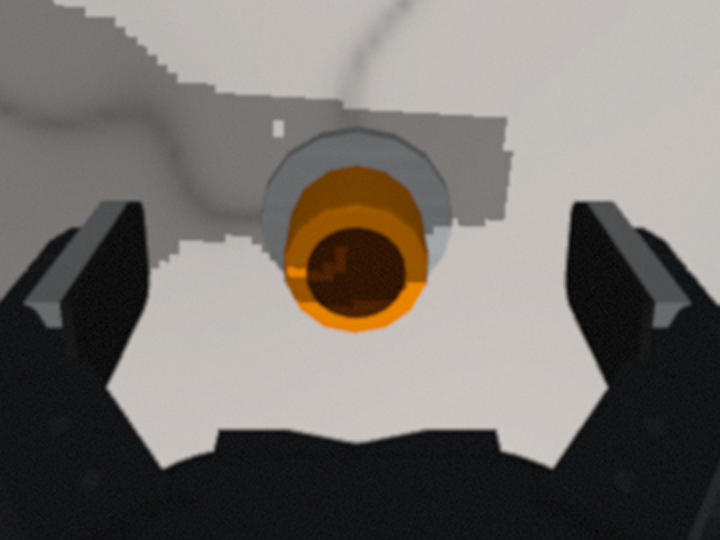

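Run:
```python
from h import *
f=manip.grab_frame("wrist")
p=at_z(f,(318,336),.027); print(p, delta((p[0],p[1],.024)))
h=cv2.cvtColor(f["color"],cv2.COLOR_RGB2HSV)
p2=at_z(f,(140+355/2,200+215/2),.005); print(p2)
```

```text
[ 0.5408139  -0.04927449  0.027     ] [0.31503092 7.69557736 4.86009712]
[ 0.53932384 -0.04963728  0.005     ]
```

Call:
carry_out([
  {"xyz": [0.3,4,0],"turn": 10},
  {"xyz": [0.3,7,0],"turn": 20},
  {"xyz": [0.3,7,0],"turn": 30},
  {"xyz": [0.3,7,0],"turn": 40},
  {"xyz": [0.3,7,0],"turn": 50},
  {"xyz": [0.3,7,0],"turn": 60},
  {"xyz": [0.3,7,1],"turn": 70},
  {"xyz": [0.3,7,3],"turn": 80},
  {"xyz": [0.3,7,5],"turn": 90},
  {"xyz": [0.3,7,6],"turn": 90},
  {"xyz": [0.3,7,6],"turn": 90},
])

```text
time_s: 9.95
tool_pos: [0.5401, -0.0493, 0.0228]
tool_rot: [0.001, 1.0, 0.031, 0.004]
force: [-0.4, -0.1, -0.0]
opening: 0.0816
```

Call:
carry_out([
  {"xyz": [0,0,0],"turn": 0},
  {"xyz": [0,0,0],"turn": 0},
  {"xyz": [0,0,0],"turn": 0},
  {"xyz": [0,0,0],"turn": 0},
  {"xyz": [0,0,0],"turn": 0},
  {"xyz": [0,0,0],"turn": 0},
  {"xyz": [0,0,0],"turn": 0},
], grip=1, grip_force=25)

```text
time_s: 10.82
tool_pos: [0.5403, -0.0494, 0.023]
tool_rot: [0.001, 1.0, 0.031, 0.005]
force: [-1.0, 0.3, 2.5]
opening: 0.0292
```

Run:
```python
from h import *
s=manip.state(); print(s["time_s"],s["opening"],s["force"],s["tool_pos"],rot(s)[:,0],rot(s)[:,2])
f=manip.grab_frame("wrist"); crop(f,140,200,500,470,2,"pics/w8.png")
p=at_z(f,(318,310),.027);print(p)
```

```text
10.825 0.029224413639938517 [-0.98423353  0.29773016  2.45715222] [ 0.54027493 -0.0493829   0.02297613] [0.99801595 0.06227815 0.00925212] [ 9.32803388e-03 -9.28286754e-04 -9.99956062e-01]
[ 0.53953416 -0.04260266  0.027     ]
```

View pics/w8.png

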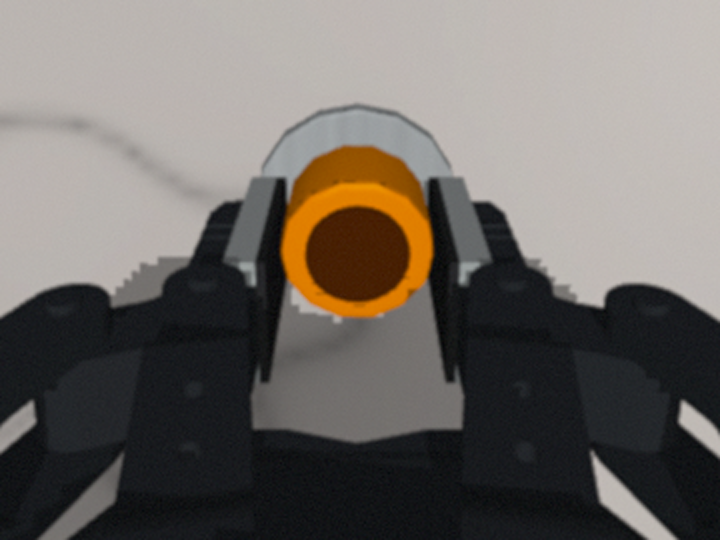

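Run:
```python
from h import *
f=manip.grab_frame("wrist");p=at_z(f,(318.5,327),.027);print(p, -delta((p[0],p[1],.0229)), rot(manip.state())[:,1])
```

```text
[ 0.54016323 -0.04968065  0.027     ] [ 0.14216495 -0.26769449 -0.09902215] [ 0.06219864 -0.99806266  0.00150392]
```

Call:
carry_out([
  {"xyz": [0,0,-10],"turn": 0},
  {"xyz": [0,0,-40],"turn": 0},
  {"xyz": [-2,-25,-70],"turn": 0},
  {"xyz": [-5,-60,-87],"turn": 0},
  {"xyz": [-7,-90,-87],"turn": 0},
  {"xyz": [-8,-100,-87],"turn": 0},
  {"xyz": [-8,-100,-87],"turn": 0},
  {"xyz": [-8,-100,-87],"turn": 0},
])

```text
time_s: 11.92
tool_pos: [0.5252, 0.0493, 0.1094]
tool_rot: [0.001, 1.0, 0.031, 0.004]
force: [0.3, -0.1, -0.6]
opening: 0.0291
```

Run:
```python
from h import *
s=manip.state(); print(s["time_s"],s["opening"],s["force"],s["tool_pos"],rot(s)[:,0],rot(s)[:,2])
f=manip.grab_frame("wrist"); cv2.imwrite("pics/w9.png",f["color"][:,:,::-1])
print(proj(f,(.526,.1115,.018)))
```

```text
11.925 0.029055939446927734 [ 0.29355691 -0.06204503 -0.58335044] [0.52515134 0.04930089 0.1094243 ] [0.99806172 0.06163953 0.00856619] [ 0.00865843 -0.00122944 -0.99996176]
[325.09838628 147.66428346]
```

View pics/w9.png

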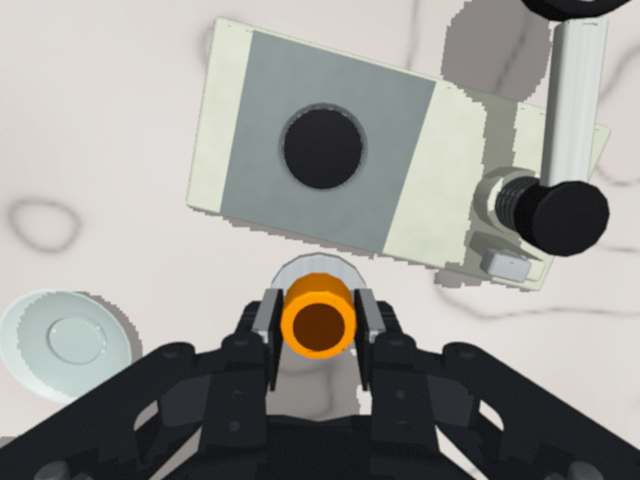

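Run:
```python
from h import *
f=manip.grab_frame("wrist"); g=cv2.cvtColor(f["color"],cv2.COLOR_RGB2GRAY)
sub=g[90:205,265:380]; m=(sub<50).astype(np.uint8)
n,l,st,c=cv2.connectedComponentsWithStats(m); i=1+np.argmax(st[1:,4]); uv=c[i]+[265,90]; print(uv,st[i])
cn,_=cv2.findContours((l==i).astype(np.uint8),cv2.RETR_EXTERNAL,cv2.CHAIN_APPROX_NONE)
e=cv2.fitEllipse(cn[0]); print(e)
pts=np.array([at_z(f,p[0]+[265,90],.018)[:2] for p in cn[0]])
(c0,r)=cv2.minEnclosingCircle(pts.astype(np.float32)); A=np.c_[2*pts,np.ones(len(pts))]; sol=np.linalg.lstsq(A,(pts**2).sum(1),rcond=None)[0]
print("floor circle",sol[:2],np.sqrt(sol[2]+sol[:2]@sol[:2]))
p=sol[:2]
# top rim outer
m=(sub<75).astype(np.uint8)
# capsule spot in hand
b=hsvblob(f,(3,150,30),(10,255,110),(280,290,360,350)); print(b)
print(delta((p[0],p[1],.05)))
s=manip.state()
for z in (.11,.113): print(z, rot(s).T@(at_z(f,(318.5,326),z)-s["tool_pos"])*1000)
```

```text
[322.14584641 148.40636116] [  19   19   78   79 4779]
((57.1524543762207, 58.40803146362305), (76.16763305664062, 78.04766082763672), 4.994563102722168)
floor circle [0.52447623 0.11028213] 0.021960071740124567
[]
[  2.46279445 -61.10872507  59.39030375]
0.11 [-0.09658884  1.79684695 -0.53269621]
0.113 [-0.1022423   0.14277511 -3.53552624]
```

Call:
carry_out([
  {"xyz": [0.5,-20,0],"turn": 0},
  {"xyz": [2,-50,0],"turn": 0},
  {"xyz": [2.5,-61,15],"turn": 0},
  {"xyz": [2.5,-61,35],"turn": 0},
  {"xyz": [2.5,-61,48],"turn": 0},
  {"xyz": [2.5,-61,54],"turn": 0},
  {"xyz": [2.5,-61,57],"turn": 0},
  {"xyz": [2.5,-61,57],"turn": 0},
])

```text
time_s: 13.02
tool_pos: [0.5248, 0.11, 0.0527]
tool_rot: [0.001, 1.0, 0.03, 0.005]
force: [0.2, 0.1, -0.5]
opening: 0.0288
```

Run:
```python
from h import *
s=manip.state(); print(s["time_s"],s["opening"],s["force"],s["tool_pos"],delta((.5247,.1105,.05)))
f=manip.grab_frame("wrist"); crop(f,140,200,500,470,2,"pics/w10.png")
f=manip.grab_frame("scene"); crop(f,280,120,440,260,5,"pics/s10.png")
```

```text
13.025 0.02878378089445175 [ 0.20662132  0.05691764 -0.46206729] [0.52483661 0.11004559 0.05266722] [-0.13318263 -0.46629805  2.66533937]
```

View pics/w10.png

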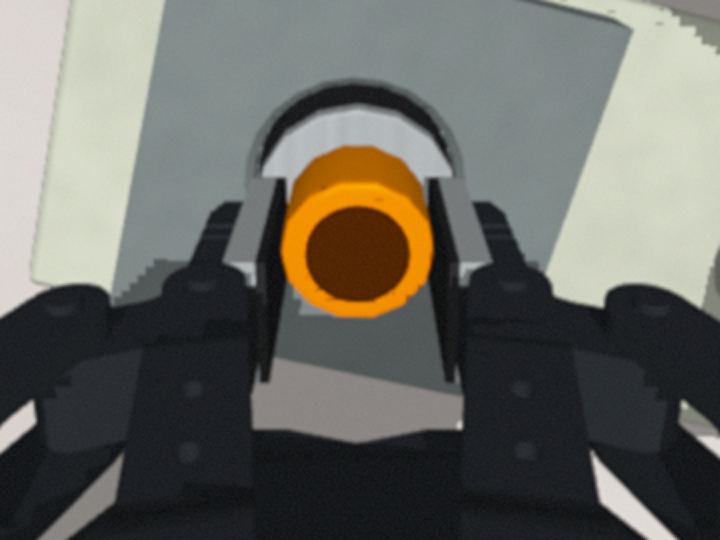

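View pics/s10.png

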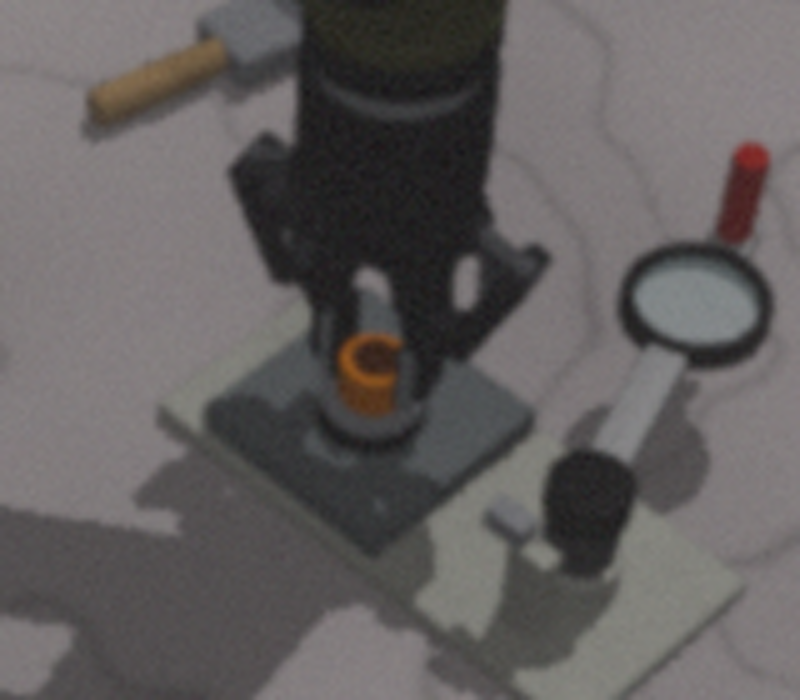

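Call:
carry_out([
  {"xyz": [-0.2,-0.5,2],"turn": 0},
  {"xyz": [-0.2,-0.5,4],"turn": 0},
  {"xyz": [-0.2,-0.5,6],"turn": 0},
  {"xyz": [-0.2,-0.5,8],"turn": 0},
  {"xyz": [-0.2,-0.5,10],"turn": 0},
  {"xyz": [-0.2,-0.5,11.5],"turn": 0},
  {"xyz": [-0.2,-0.5,12.5],"turn": 0},
  {"xyz": [-0.2,-0.5,12.5],"turn": 0},
])

```text
time_s: 14.12
tool_pos: [0.5251, 0.1106, 0.041]
tool_rot: [0.001, 1.0, 0.031, 0.005]
force: [-1.7, -0.5, 3.1]
opening: 0.0287
```

Run:
```python
from h import *
s=manip.state(); print(s["time_s"],s["opening"],s["force"],s["tool_pos"])
f=manip.grab_frame("wrist"); crop(f,140,200,500,470,2,"pics/w11.png")
```

```text
14.125 0.02867794698304003 [-1.7316011  -0.54332045  3.05263131] [0.52507512 0.11064656 0.04099178]
```

View pics/w11.png

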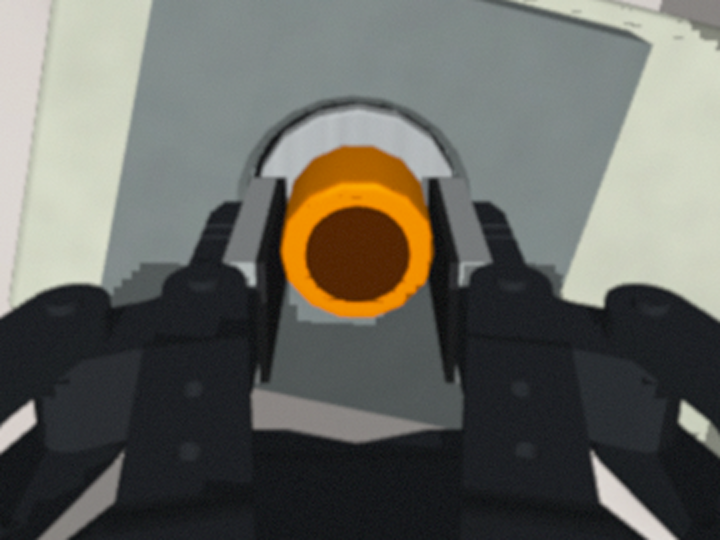

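Call:
carry_out([
  {"xyz": [0,0,0],"turn": 0},
  {"xyz": [0,0,0],"turn": 0},
  {"xyz": [0,0,0],"turn": 0},
  {"xyz": [0,0,0],"turn": 0},
  {"xyz": [0,0,-5],"turn": 0},
  {"xyz": [0,0,-25],"turn": 0},
  {"xyz": [0,0,-60],"turn": 0},
  {"xyz": [0,0,-110],"turn": 0},
  {"xyz": [0,0,-120],"turn": 0},
  {"xyz": [0,0,-120],"turn": 0},
  {"xyz": [0,0,-120],"turn": 0},
], grip=-0.2)

```text
time_s: 15.55
tool_pos: [0.5227, 0.1106, 0.159]
tool_rot: [0.001, 1.0, 0.031, 0.003]
force: [-0.4, -0.2, 0.2]
opening: 0.0512
```

Run:
```python
from h import *
s=manip.state(); print(s["time_s"],s["opening"],s["force"],s["tool_pos"],rot(s)[:,0],rot(s)[:,2])
f=manip.grab_frame("wrist"); cv2.imwrite("pics/w12.png",f["color"][:,:,::-1])
print(proj(f,(.525,.1106,.045)),proj(f,(.525,.1106,.023)),at_z(f,(318,300),.045), f["fx"])
f=manip.grab_frame("scene"); crop(f,280,120,440,260,5,"pics/s12.png")
```

```text
15.55 0.05118643151215239 [-0.35557598 -0.19864109  0.21072081] [0.52266808 0.1105989  0.15896956] [0.99811722 0.06097893 0.00660162] [ 0.00669611 -0.00134526 -0.99997668]
[320.61178697 240.33344323] [320.19939671 232.04129983] [0.52591185 0.0662604  0.045     ] 376.5821452218429
```

View pics/w12.png

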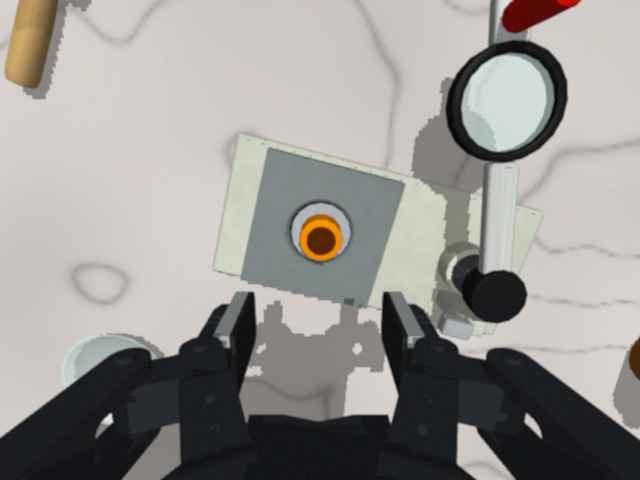

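View pics/s12.png

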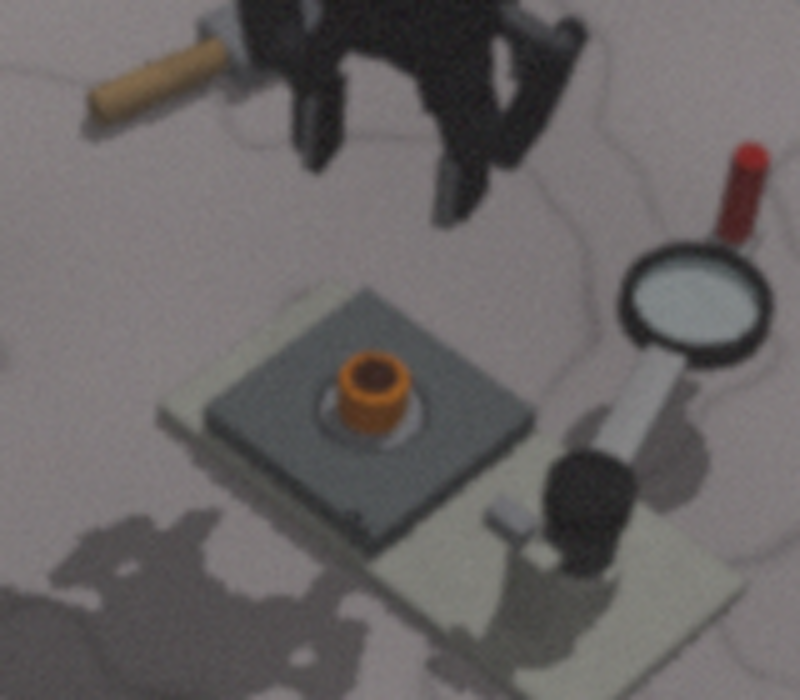

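Call:
carry_out([
  {"xyz": [25,-31,-5],"turn": -1},
  {"xyz": [55,-68,-12],"turn": -2},
  {"xyz": [85,-104,-12],"turn": -3.5},
  {"xyz": [104,-127,-12],"turn": -3.5},
  {"xyz": [104,-127,-12],"turn": -3.5},
  {"xyz": [104,-127,-12],"turn": -3.5},
  {"xyz": [104,-127,-12],"turn": -3.5},
])

```text
time_s: 16.52
tool_pos: [0.618, 0.2429, 0.1707]
tool_rot: [0.001, 0.998, 0.061, 0.003]
force: [0.8, 0.1, 0.7]
opening: 0.0511
```

Run:
```python
from h import *
s=manip.state(); print(s["time_s"],s["opening"],s["force"],s["tool_pos"],rot(s)[:,0],rot(s)[:,2])
f=manip.grab_frame("wrist"); cv2.imwrite("pics/w13.png",f["color"][:,:,::-1])
print(proj(f,(.6186,.2438,.117)),proj(f,(.6186,.2438,.072)), hsvblob(f,(0,150,60),(5,255,255)),delta((.6186,.2438,.09)))
```

```text
16.525 0.051082956320986674 [0.79425635 0.06632557 0.65967369] [0.61802284 0.24286432 0.17072486] [0.99262699 0.12110503 0.00502378] [ 0.00529281 -0.00189982 -0.99998419]
[319.20257702 270.23152807] [318.59838762 245.32962173] [([315.8, 259.1], 1069, [301, 235, 31, 47])] [ 0.12487812 -1.04143756 80.98045417]
```

View pics/w13.png

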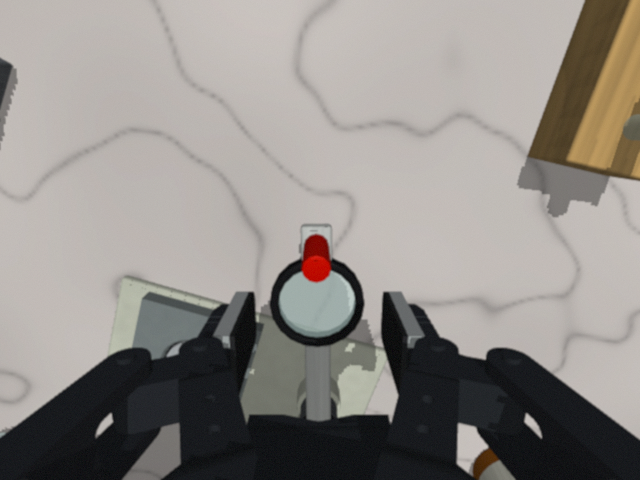

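Call:
carry_out([
  {"xyz": [-0.5,-0.5,25],"turn": 0},
  {"xyz": [-0.5,-0.5,55],"turn": 0},
  {"xyz": [-0.5,-0.5,72],"turn": 0},
  {"xyz": [-0.5,-0.5,79],"turn": 0},
  {"xyz": [-0.5,-0.5,80],"turn": 0},
  {"xyz": [-0.5,-0.5,80],"turn": 0},
])

```text
time_s: 17.32
tool_pos: [0.6188, 0.2434, 0.0923]
tool_rot: [0.001, 0.998, 0.061, 0.004]
force: [-0.2, -0.6, 0.2]
opening: 0.0513
```

Call:
carry_out([
  {"xyz": [0,0,0],"turn": 0},
  {"xyz": [0,0,0],"turn": 0},
  {"xyz": [0,0,0],"turn": 0},
  {"xyz": [0,0,0],"turn": 0},
  {"xyz": [0,0,0],"turn": 0},
  {"xyz": [0,0,0],"turn": 0},
], grip=1, grip_force=30)

```text
time_s: 18.08
tool_pos: [0.6179, 0.2435, 0.0934]
tool_rot: [0.001, 0.998, 0.061, 0.003]
force: [-5.4, -1.2, 6.3]
opening: 0.015
```

Run:
```python
from h import *
s=manip.state(); print(s["time_s"],s["opening"],s["force"],s["ft_torque"],s["tool_pos"],rot(s)[:,0],rot(s)[:,2])
f=manip.grab_frame("wrist"); crop(f,140,200,500,470,2,"pics/w14.png")
f=manip.grab_frame("scene"); crop(f,320,80,480,220,4,"pics/s14.png")
# arc waypoints in tool axes
Rm=rot(s); p0=s["tool_pos"]; piv=np.array([.638,.0873])
v=p0[:2]-piv; print("r",np.linalg.norm(v),np.degrees(np.arctan2(v[1],v[0])))
for d in list(range(0,73,4))+[71.6,73,74]:
    a=np.radians(d); c,sn=np.cos(a),np.sin(a); w=np.array([[c,-sn],[sn,c]])@v+piv
    print(d,(Rm.T@(np.array([*w,p0[2]])-p0)*1000).round(1))
```

```text
18.075 0.015030703160668927 [-5.3814527  -1.22253358  6.25623884] [-0.20475785  1.0664092   0.02221419] [0.61793831 0.24349192 0.09335129] [0.99260483 0.12129087 0.00491626] [ 0.005131   -0.00145818 -0.99998577]
r 0.15747503907514357 97.3191436124106
0 [-0.  0.  0.]
4 [-11.    0.5  -0.1]
8 [-21.9   1.7  -0.1]
12 [-32.7   3.6  -0.2]
16 [-43.4   6.4  -0.2]
20 [-53.8   9.8  -0.2]
24 [-64.   14.   -0.3]
28 [-73.8  18.9  -0.3]
32 [-83.3  24.4  -0.4]
36 [-92.4  30.6  -0.4]
40 [-101.    37.5   -0.4]
44 [-109.1   44.9   -0.4]
48 [-116.7   52.8   -0.5]
52 [-123.7   61.3   -0.5]
56 [-130.1   70.2   -0.5]
60 [-135.9   79.6   -0.5]
64 [-141.    89.3   -0.5]
68 [-145.4   99.4   -0.5]
72 [-149.1  109.7   -0.5]
71.6 [-148.8  108.7   -0.5]
73 [-149.9  112.4   -0.5]
74 [-150.7  115.    -0.5]
```

View pics/w14.png

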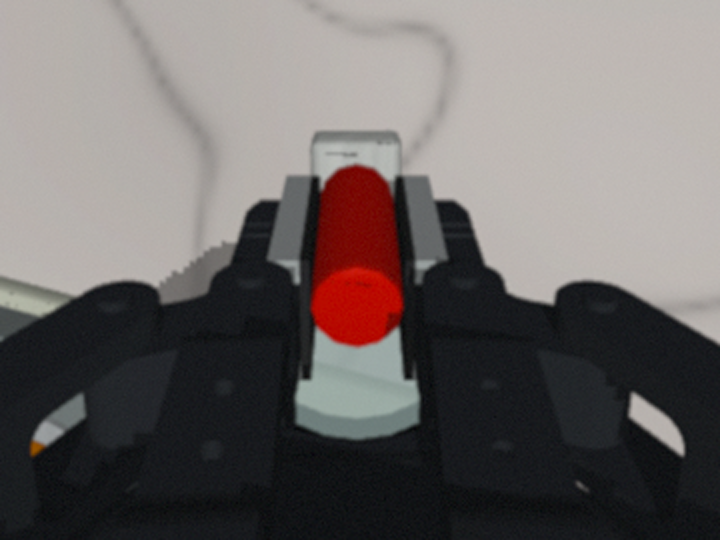

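View pics/s14.png

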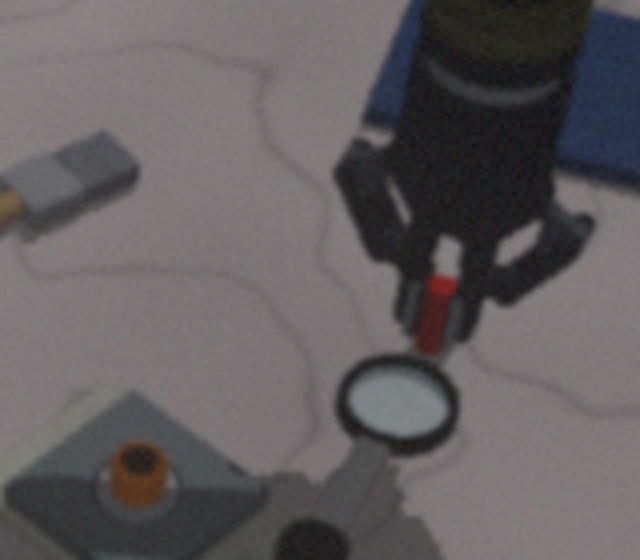

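Call:
carry_out([
  {"xyz": [-5.5,0.1,0],"turn": -2},
  {"xyz": [-11,0.5,0],"turn": -4},
  {"xyz": [-22,1.7,0],"turn": -8},
  {"xyz": [-32.7,3.6,0],"turn": -12},
  {"xyz": [-43.4,6.4,0],"turn": -16},
  {"xyz": [-53.8,9.8,0],"turn": -20},
  {"xyz": [-64,14,0],"turn": -24},
  {"xyz": [-73.8,18.9,0],"turn": -28},
  {"xyz": [-83.3,24.4,0],"turn": -32},
  {"xyz": [-92.4,30.6,0],"turn": -36},
  {"xyz": [-101,37.5,0],"turn": -40},
  {"xyz": [-101,37.5,0],"turn": -40},
])

```text
time_s: 19.68
tool_pos: [0.5224, 0.1941, 0.0934]
tool_rot: [0.002, 0.917, 0.398, 0.003]
force: [1.6, 2.3, 0.2]
opening: 0.0152
```

Run:
```python
from h import *
s=manip.state(); print(s["time_s"],s["opening"],s["force"],s["ft_torque"],s["tool_pos"],rot(s)[:,0],rot(s)[:,2])
f=manip.grab_frame("wrist"); crop(f,140,200,500,470,2,"pics/w15.png")
Rm=rot(s); p0=s["tool_pos"]; piv=np.array([.638,.0873])
v=p0[:2]-piv; a0=np.degrees(np.arctan2(v[1],v[0]));print("r",np.linalg.norm(v),a0)
v=v/np.linalg.norm(v)*.157
for d in list(range(0,32,4))+[168.4-a0,169.5-a0,171-a0]:
    a=np.radians(d); c,sn=np.cos(a),np.sin(a); w=np.array([[c,-sn],[sn,c]])@v+piv
    print(d,(Rm.T@(np.array([*w,p0[2]])-p0)*1000).round(1))
```

```text
19.675 0.015216137295004692 [1.62579937 2.2911623  0.22894696] [ 0.22826905 -0.1323482   0.04358482] [0.5223788  0.19412363 0.0934312 ] [0.68271131 0.73067543 0.00432166] [ 6.86775064e-03 -5.02458054e-04 -9.99976290e-01]
r 0.157415217261153 137.2648348332695
0 [0.  0.4 0. ]
4 [-10.9   0.9  -0. ]
8 [-21.8   2.1  -0.1]
12 [-32.6   4.   -0.1]
16 [-43.2   6.7  -0.2]
20 [-53.6  10.2  -0.2]
24 [-63.8  14.3  -0.2]
28 [-73.6  19.2  -0.2]
31.135165166730502 [-81.   23.5  -0.2]
32.235165166730496 [-83.6  25.1  -0.2]
33.735165166730496 [-87.   27.3  -0.2]
```

View pics/w15.png

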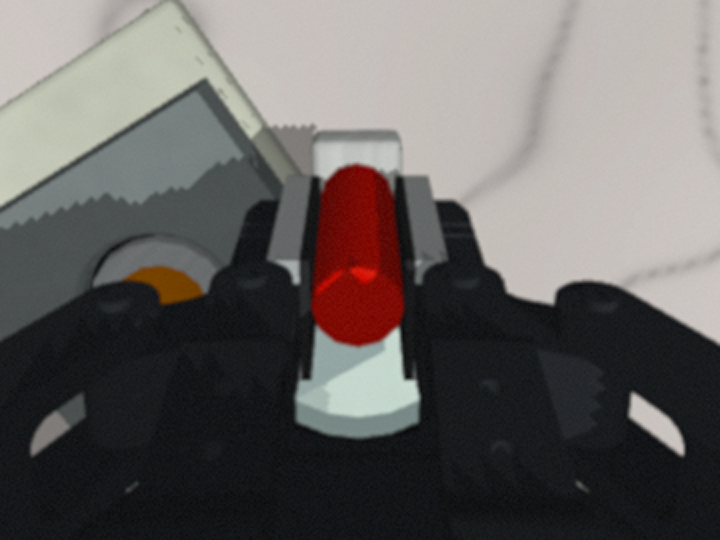

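Call:
carry_out([
  {"xyz": [-5.5,0.4,0],"turn": -2},
  {"xyz": [-11,0.9,0],"turn": -4},
  {"xyz": [-21.8,2.1,0],"turn": -8},
  {"xyz": [-32.6,4,0],"turn": -12},
  {"xyz": [-43.2,6.7,0],"turn": -16},
  {"xyz": [-53.6,10.2,0],"turn": -20},
  {"xyz": [-63.8,14.3,0],"turn": -24},
  {"xyz": [-73.6,19.2,0],"turn": -28},
  {"xyz": [-76,20.5,0],"turn": -29},
  {"xyz": [-76,20.5,0],"turn": -29},
])

```text
time_s: 20.98
tool_pos: [0.4856, 0.1254, 0.0934]
tool_rot: [0.002, 0.789, 0.615, 0.003]
force: [-1.2, 4.0, 2.4]
opening: 0.0149
```

Run:
```python
from h import *
s=manip.state(); print(s["time_s"],s["opening"],s["force"],s["ft_torque"],s["tool_pos"],rot(s)[:,0],(rot(s).T@s["force"]).round(2))
v=s["tool_pos"][:2]-np.array([.638,.0873]); print(np.linalg.norm(v),np.degrees(np.arctan2(v[1],v[0])))
```

```text
20.975 0.014925485688813992 [-1.21672688  3.98277056  2.37119144] [0.5875251  0.28412949 0.03210996] [0.48561104 0.12536116 0.09339491] [0.24443453 0.96966397 0.00188289] [ 3.57 -2.14 -2.38]
0.15707020260867136 165.97652377112658
```

Call:
carry_out([
  {"xyz": [-2,0,0],"turn": -0.7},
  {"xyz": [-4,0.1,0],"turn": -1.4},
  {"xyz": [-6,0.1,0],"turn": -2.1},
  {"xyz": [-8,0.2,0],"turn": -2.5},
  {"xyz": [-8,0.2,0],"turn": -2.5},
  {"xyz": [-8,0.2,0],"turn": -2.5},
])

```text
time_s: 21.72
tool_pos: [0.4839, 0.1175, 0.0934]
tool_rot: [0.002, 0.775, 0.632, 0.003]
force: [0.6, 4.3, 1.8]
opening: 0.0147
```

Run:
```python
from h import *
s=manip.state(); print(s["time_s"],s["opening"],s["force"],s["ft_torque"],s["tool_pos"],rot(s)[:,0],(rot(s).T@s["force"]).round(2))
v=s["tool_pos"][:2]-np.array([.638,.0873]); print(np.linalg.norm(v),np.degrees(np.arctan2(v[1],v[0])))
```

```text
21.725 0.014686677450892813 [0.56186414 4.30906017 1.83303109] [0.71199762 0.15679976 0.12919838] [0.48389473 0.11754327 0.09339747] [0.20200699 0.97938255 0.00173004] [ 4.34 -0.31 -1.83]
0.15704486323660438 168.8967714005551
```

Call:
carry_out([
  {"xyz": [-1,0,0],"turn": 0},
  {"xyz": [-2,0,0],"turn": 0},
  {"xyz": [-3,0,0],"turn": 0},
  {"xyz": [-3,0,0],"turn": 0},
  {"xyz": [-3,0,0],"turn": 0},
])

```text
time_s: 22.35
tool_pos: [0.4836, 0.1163, 0.0935]
tool_rot: [0.001, 0.775, 0.631, 0.004]
force: [1.7, 11.3, -0.3]
opening: 0.0152
```

Run:
```python
from h import *
s=manip.state(); print(s["time_s"],s["opening"],s["force"],s["ft_torque"],s["tool_pos"],rot(s)[:,0],(rot(s).T@s["force"]).round(2))
v=s["tool_pos"][:2]-np.array([.638,.0873]); print(np.linalg.norm(v),np.degrees(np.arctan2(v[1],v[0])))
f=manip.grab_frame("wrist"); cv2.imwrite("pics/w16.png",f["color"][:,:,::-1])
f=manip.grab_frame("scene"); crop(f,280,120,440,260,5,"pics/s16.png")
f=manip.grab_frame("top"); crop(f,150,170,310,300,5,"pics/t16.png")
```

```text
22.35 0.01518181872690604 [ 1.68665579 11.29906486 -0.31172264] [ 1.60247948 -0.13153916  0.06534595] [0.48358619 0.1163189  0.09345271] [0.20268619 0.97922667 0.00578191] [11.4  -0.64  0.37]
0.1571169007708772 169.35657879861506
```

View pics/s16.png

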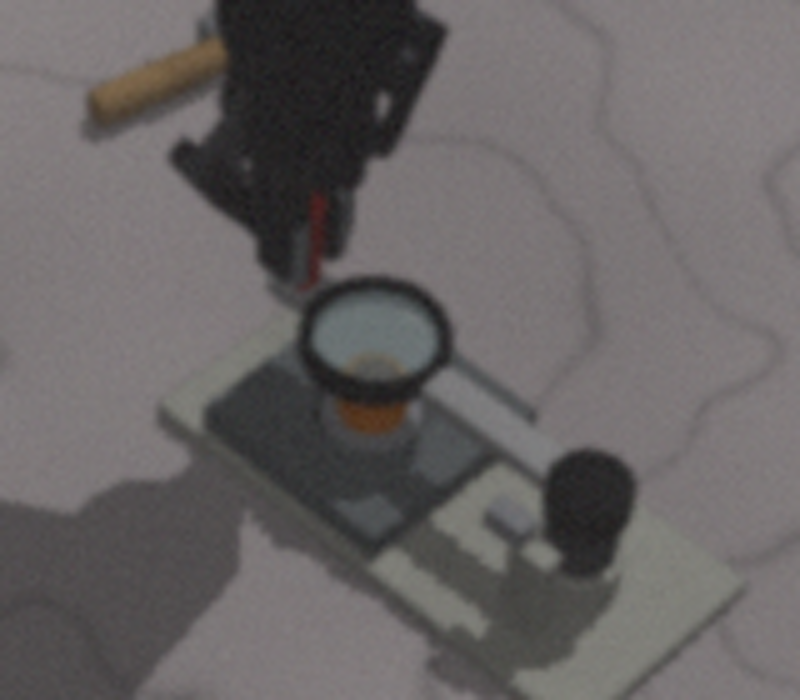

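View pics/t16.png

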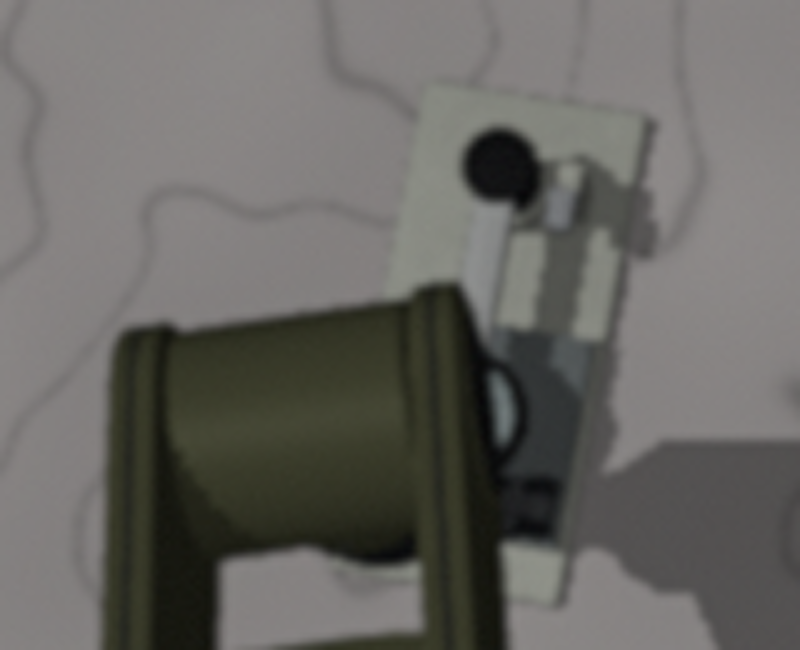

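View pics/w16.png

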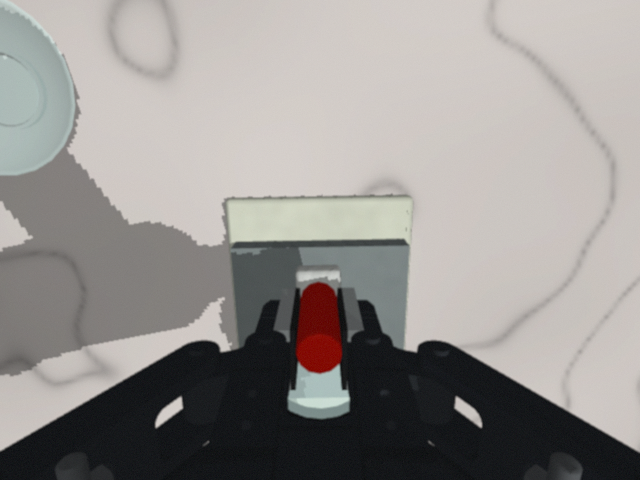

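Call:
carry_out([
  {"xyz": [-2,0,0],"turn": 0},
  {"xyz": [-3,0,0],"turn": 0},
  {"xyz": [-3,0,0],"turn": 0},
  {"xyz": [-3,0,0],"turn": 0},
])

```text
time_s: 23.0
tool_pos: [0.4835, 0.1158, 0.0935]
tool_rot: [-0.001, 0.776, 0.631, 0.007]
force: [4.1, 16.0, -1.7]
opening: 0.0151
```

Run:
```python
from h import *
s=manip.state(); print(s["time_s"],s["opening"],s["ft_torque"],s["tool_pos"],(rot(s).T@s["force"]).round(2))
v=s["tool_pos"][:2]-np.array([.638,.0873]); print(np.linalg.norm(v),np.degrees(np.arctan2(v[1],v[0])))
f=manip.grab_frame("scene"); crop(f,140,130,480,440,1.8,"pics/s17.png")
```

```text
23.0 0.015143301527218133 [ 2.05334391 -0.30275582  0.1155374 ] [0.48347714 0.11578611 0.09345847] [16.46  0.74  1.93]
0.15712661275175652 169.5548599256463
```

View pics/s17.png

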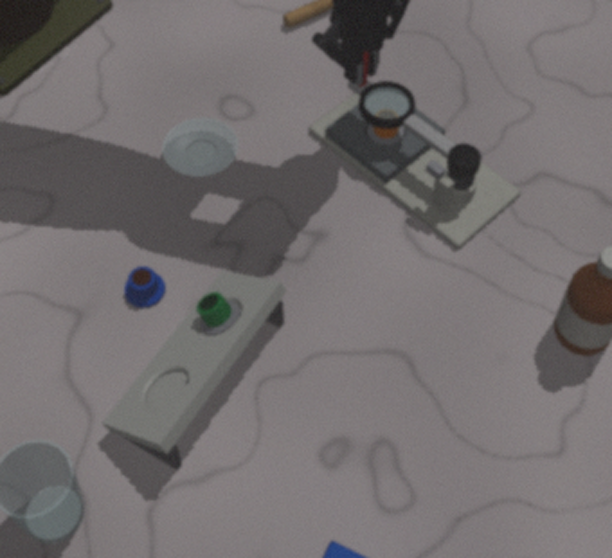

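The arm is at its hard stop: the last push raised the force from 11.4 to 16.5 N with only 0.5 mm of movement. The lens is over the capsule, the green capsule is in the rack, and the beaker is in place. I'm handing in while still holding the grip.

Run:
```python
from plant import manip
print(manip.job_done())
s=manip.state(); print(s["time_s"],s["force"],s["opening"],s["tool_pos"])
```

```text
the job is handed in; nothing more can be done
None
the job is handed in; nothing more can be done
```

The amber capsule is in the stand's pocket, window up and released. The lens arm is at its stop over it, and I handed in at about 23 s still holding the red grip.

**What I did:** I took the capsule from the rack along the slope's normal and set it upright on the bench. I gripped it again from the other side to centre it, then lowered it into the pocket. For the lens arm, I gripped the red grip between the fingers and followed the arc round to the stop.

**Last checks:**
- **Capsule:** it went 18 mm above its bench height, which is the pocket floor, with about 3 N of contact. The wrist and scene pictures showed it flat in the pocket after release.
- **Lens arm:** the last 3 mm push raised the force from 11.4 to 16.5 N with only about 0.5 mm of movement. The spring alone gives about 3 N, so the arm is against the stop, and the grip was still held at 15 mm opening.
- **Other things:** the last scene picture showed the green capsule in the rack, and the beaker and blue capsule looked unmoved.

**What disagreed:**
- The top and scene cameras put the pocket up to 2 mm from where the wrist camera did. I used the wrist value, and the capsule fitted.
- The finger opening read 1 to 2 mm under the true sizes on both objects.
- The press on the bench did not fully level the capsule. It dropped flat when I let go.

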